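# Set the slide-show timer's digit wheels

### The job

Set the three dotted digit wheels of the grey slide-show timer to the code 5, 2, 4, counting from the wheel farthest from the steel plunger, each number centred on top between its brass marks; then push the plunger well down (at least half its travel) and let it come back up. Press gently throughout (never above 14 N on the timer, its axles are weak), leaving the other goods where they stand.

Things in the scene. Friction and masses are not known exactly. Their poses are not given: they have to be found in the camera images.
- timer: grey sheet-metal timer fixed to the shelf, 110 (x) by 230 (y) by 55 mm high; origin at the centre of its underside, z up, x across its depth, away from the robot, y along the row: white digit wheels at y = +70, +22 and -26 mm, some 18 mm proud of the cover, and a steel plunger at y = -84 mm. Never more than 14 N may act on the timer or any of its parts
- wheel_a_top (a point): nominal top of wheel_a, fixed to the timer, 18 mm above its cover, over the axle. The real top at rest lies up to 4 mm above or below, different for each wheel and each time: feel for it. The wheel is sprung: pressed, it sinks 1 mm per 3 N, 8 mm at most. Turning takes about 2.3 N along the rim; a fingertip needs some 4 N of pressure or more not to slip
- wheel_b_top (a point): nominal top of wheel_b, fixed to the timer, 18 mm above its cover, over the axle. The real top at rest lies up to 4 mm above or below, different for each wheel and each time: feel for it. The wheel is sprung: pressed, it sinks 1 mm per 3 N, 8 mm at most. Turning takes about 2.3 N along the rim; a fingertip needs some 4 N of pressure or more not to slip
- wheel_c_top (a point): nominal top of wheel_c, fixed to the timer, 18 mm above its cover, over the axle. The real top at rest lies up to 4 mm above or below, different for each wheel and each time: feel for it. The wheel is sprung: pressed, it sinks 1 mm per 3 N, 8 mm at most. Turning takes about 2.3 N along the rim; a fingertip needs some 4 N of pressure or more not to slip
- wheel_a (a joint): digit wheel, the one farthest from the plunger (timer y = +70 mm); white plastic, 52 mm in diameter, 20 mm wide, axle along the timer's y, 1 to 6 black dots round the rim as on a die. Value in rad: number n is centred on top, level with the two brass index marks, at (n-1) x 1.047; it must show 5: 4.189. Grows as the wheel's top moves along the timer's +x. Stops just beyond 1 and 6; no clicks, stays where it is left
- wheel_b (a joint): digit wheel, the middle one (timer y = +22 mm); white plastic, 52 mm in diameter, 20 mm wide, axle along the timer's y, 1 to 6 black dots round the rim as on a die. Value in rad: number n is centred on top, level with the two brass index marks, at (n-1) x 1.047; it must show 2: 1.047. Grows as the wheel's top moves along the timer's +x. Stops just beyond 1 and 6; no clicks, stays where it is left
- wheel_c (a joint): digit wheel, the one next to the plunger (timer y = -26 mm); white plastic, 52 mm in diameter, 20 mm wide, axle along the timer's y, 1 to 6 black dots round the rim as on a die. Value in rad: number n is centred on top, level with the two brass index marks, at (n-1) x 1.047; it must show 4: 3.142. Grows as the wheel's top moves along the timer's +x. Stops just beyond 1 and 6; no clicks, stays where it is left
- plunger_top (a point): centre of the top of the plunger when it is up, fixed to the timer, 19 mm above its cover; the plunger is a steel pin 20 mm in diameter standing on a 3 mm collar
- plunger (a joint): travel of the plunger in m, 0 up, 0.013 at its hard stop; its spring takes 0.6 N per mm (8 N at the stop) and brings it back up; it counts as pushed beyond 0.006
- tube_mid (a point): centre of a chrome extension tube, 58 mm in diameter, 36 mm high, standing loose behind the timer; leave alone
- lens_mid (a point): centre of a silver projector lens, 60 mm in diameter, 75 mm high, standing loose behind the timer; leave alone
- viewer_mid (a point): centre of an orange stereo viewer, 60 by 125 by 50 mm with two black eyepieces, loose beside the timer; leave alone
- clip_mid (a point): centre of a brass spring clip gripping a 50 mm glass slide upright, 56 mm high, loose beside the timer; leave alone

How it is judged:
On the way, in this order (a step that is already met when the one before it is completed fails the run):
1. the three wheels show 5, 2, 4 (each within 0.2 rad) and stand still (value of joint wheel_a between 3.9888 and 4.3888 rad and value of joint wheel_b between 0.8472 and 1.2472 rad and value of joint wheel_c between 2.9416 and 3.3416 rad and velocity of joint wheel_a between -0.05 and 0.05 rad/s and velocity of joint wheel_b between -0.05 and 0.05 rad/s and velocity of joint wheel_c between -0.05 and 0.05 rad/s), for 0.3 s.
2. the plunger is pushed down more than 6 mm with the code still set (value of joint wheel_a between 3.9888 and 4.3888 rad and value of joint wheel_b between 0.8472 and 1.2472 rad and value of joint wheel_c between 2.9416 and 3.3416 rad and value of joint plunger above 0.006 m), for 0.05 s.
At the end, for the whole second after the job is handed in: The wheels show 5, 2, 4 counted from the one farthest from the plunger, each within 0.2 rad of its number's centre and at rest, and the plunger is back up (less than 2 mm down) (all of step 1 and value of joint plunger below 0.002 m); the robot touches nothing.
It fails at once if more than 14 N on the timer or its wheels or plunger (contact force between timer and anything else above 14 N).
It fails at once if one of the other goods moved more than 20 mm (distance of any of tube_mid, lens_mid, viewer_mid, clip_mid from where it was at the start of the episode above 0.02 m).
It also fails if it takes over 67 s, if anything falls off the work surface, if the arm or the gripper's body presses on something with over 40 N, if the wrist force passes 120 N, or if a joint passes its speed limit or range.

### The arm

A 6-joint arm with a two-finger parallel gripper is mounted at the origin on the work surface. World frame = base frame: x ahead of the robot, y to its left, z up, the work surface at z = 0. Lengths are in m, angles in rad, forces in N, time in s.
With the tool pointing down it reaches from about 0.35 to 0.925 m from the base axis. Payload 6.4 kg.
Tool frame: the origin (TCP) lies at the very end of the fingers, on their centre line; the grasp point (between the pads) lies 19 mm behind it; x points along the fingers, z is the direction in which the jaws open and shut, and the axes are right-handed (so a half turn about x gives the same grasp; the last joint's range is limited). The gripper opens to 85 mm and grips with 20 to 120 N. Pads are 22 mm wide; open, the fingers measure 114 mm over their backs; the gripper's body (76 mm by 85 mm) begins 54 mm behind the grasp point. The pads swing forward as they close: fully open they stand 13 mm farther back than shut.
Start: joints at [-1.397, 0.245, 1.558, -0, 1.339, -0.174], TCP at [0.222, -0.611, 0.209] pointing down, gripper open.
Joint ranges: [-3.13, 3.13], [-1.02, 2.26], [0.13, 2.54], [-0.95, 4.09], [0.21, 2.88], [-2.74, 2.74]. Speed limits (rad/s): [2.57, 2.57, 3.14, 3.14, 3.14, 3.14].

### API

Orientations are given as [roll, pitch, yaw] about the fixed x, y, z axes, in that order (R = Rz(yaw) Ry(pitch) Rx(roll)).
In Python, from station import ctrl gives the robot as it stands.
- The arm moves only by the tool drive_tool, never from a script. Its argument "motion" is a list of rows, each an object of numbers: "hand": the gripper command: -1 is shut, 1 is fully open, values between are in proportion; "dx", "dy", "dz": the shift along the tool's x, y, z in m; "spin": the turn about the tool's x in rad. In form: [{"hand": .., "dx": .., "dy": .., "dz": .., "spin": ..}, ...]. A call has 1 to 12 rows; each row shifts and turns the commanded pose from where the row before left it, along the tool's axes as they then stand; what a row does not reach is not made up. A row lasts 1/8 s, in which the tool goes at most 62.5 mm and 10.7 degrees, less where a joint would pass 70% of its speed; a pose out of reach is approached as far as the arm can. A call with a gripper value outside its range is refused whole. The fingers move at their own pace and stop on an object; the grip force is fixed at half the most. Time passes only in rows, so rows that do not move let the fingers close. It gives the time, the measured TCP pose, the force and the opening at its end, in the units of the state.
- ctrl.get_state(): the state, without advancing time (a new reading comes with each control period).
- ctrl.capture(name): name is "side" or "top" or "wrist"; returns a dict with "image" (400x640x3 uint8, red, green, blue), "camera_matrix" (3x3 intrinsics, pixels), "D" ([k1, k2, p1, p2, k3] as OpenCV has them; the pictures are not rectified), "R" (3x3) and "t" (3): a world point X has camera coordinates R X + t; the wrist camera has in their place "hand_eye" (4x4, takes a point from camera to tool coordinates, whose origin is the TCP and whose axes are the tool frame's). Camera axes: x right, y down, z forward; pixel columns grow to the right and rows downward; lengths in m; the calibration is good to about 2 mm. A picture is of the moment at which its call begins: read the wrist's pose just before it. There is no depth.
- ctrl.finish_job(): hands the job in, once; it reports no verdict.
Trained networks look in a picture, given as the dict that the camera call returned (one of the last four; its "shot" number tells which), for a name from the list of things; names that differ only in an ending like _2 or _b are one class to them, and where a whole thing is asked for, a point or a joint stands for the part that bears it (a point fixed in the world has none). Each returns a list of dicts, best first, with "score" (0 to 1); they miss things now and then, are a little off and sometimes report something else, mostly with a low value. They report only what shows in the picture. A call takes as long as a camera call.
- ctrl.silhouettes(picture, thing): "region" (400x640 bool, what is visible of it) and "bbox" ([centre column, centre row, width, height] in pixels, round what is visible of it).
- ctrl.spot_point(picture, thing): "at" ([column, row] in pixels: a listed point, or the origin of a listed thing).
The state is a dict: "t": time; "joint_positions": joint angles; "qvel": joint speeds; "joint_efforts": joint torques, N m; "position": TCP position; "eef_rot": TCP orientation; "force": force on the tool from outside, world axes, zero at the start; "wrist_torque": the same for the moment, N m; "gripper_width": opening from 0.0 (shut) to 1.0 (fully open).
Only numpy, scipy, OpenCV 4.12 (cv2) and the standard library are available. Lean on these libraries where they do the work, as an engineer would, in place of code of your own. Each camera call takes 0.05 s, during which the arm holds its last target. There are 200 camera calls.

## Working session

There is one attempt and no reset: what is moved stays moved. The work goes in short steps, Python scripts to look and compute and a tool call to move; the robot and the scene stay as the last step left them, time stands still between calls to the robot, and variables do not carry over. Pictures are saved under pics/ and viewed, about 8 in all and at most 12, crops included, and the job is handed in when it is done.

Besides the shell and the picture viewer there is one more tool, called after "Emit:" in YAML: its name, and indented under it one key for each argument. drive_tool: Moves the arm, as the interface text tells. Its arguments: {"type":"object","properties":{"motion":{"type":"array","items":{"type":"object","properties":{"hand":{"type":"number"},"dx":{"type":"number"},"dy":{"type":"number"},"dz":{"type":"number"},"spin":{"type":"number"}}}}},"required":["motion"]}

```bash
ls; mkdir -p pics
cat > h.py <<'E'
import numpy as np, cv2
from station import ctrl
def save(p,n,crop=None,s=1):
    im=p["image"][...,::-1]
    if crop: im=im[crop[1]:crop[3],crop[0]:crop[2]]
    cv2.imwrite("pics/"+n,cv2.resize(im,None,fx=s,fy=s,interpolation=cv2.INTER_CUBIC))
def ray(p,uv):
    K,D=np.array(p["camera_matrix"]),np.array(p["D"])
    x=cv2.undistortPoints(np.array([[uv]],float),K,D)[0,0]
    d=np.array([x[0],x[1],1.]); R,t=np.array(p["R"]),np.array(p["t"])
    return -R.T@t, R.T@d
def tri(ps,uvs):
    A=np.zeros((3,3));b=np.zeros(3)
    for p,uv in zip(ps,uvs):
        o,d=ray(p,uv);d=d/np.linalg.norm(d);M=np.eye(3)-np.outer(d,d);A+=M;b+=M@o
    return np.linalg.solve(A,b)
def onz(p,uv,z):
    o,d=ray(p,uv);return o+d*(z-o[2])/d[2]
def proj(p,X):
    return cv2.projectPoints(np.array(X,float).reshape(-1,3),cv2.Rodrigues(np.array(p["R"]))[0],np.array(p["t"],float),np.array(p["camera_matrix"]),np.array(p["D"]))[0][:,0]
E
python3 - <<'E'
from h import *
s=ctrl.get_state();print({k:np.round(v,3) for k,v in s.items()})
a=ctrl.capture("side");b=ctrl.capture("top")
save(a,"side0.png");save(b,"top0.png")
for n in ["timer","wheel_a_top","plunger_top","tube_mid","lens_mid","viewer_mid","clip_mid"]:
    ra=ctrl.spot_point(a,n);rb=ctrl.spot_point(b,n)
    print(n,[(np.round(r["at"]),round(r["score"],2)) for r in ra],[(np.round(r["at"]),round(r["score"],2)) for r in rb])
    if ra and rb: print("  tri",tri([a,b],[ra[0]["at"],rb[0]["at"]]).round(3))
    for r in rb: print("   z.073", onz(b,r["at"],.073).round(3))
E
```

```text
pics
{'t': np.float64(0.0), 'joint_positions': array([-1.397,  0.246,  1.559,  0.   ,  1.339, -0.174]), 'qvel': array([ 0.001,  0.   , -0.   ,  0.   , -0.001,  0.   ]), 'joint_efforts': array([ 0.0000e+00, -4.2951e+01, -3.2613e+01, -0.0000e+00,  5.0000e-03,
       -0.0000e+00]), 'position': array([ 0.221, -0.61 ,  0.208]), 'eef_rot': array([2.955, 1.569, 1.732]), 'force': array([0.388, 0.353, 0.072]), 'wrist_torque': array([ 0.013, -0.051,  0.017]), 'gripper_width': np.float64(0.998)}
timer [] [(array([324., 251.]), 0.89)]
   z.073 [0.507 0.062 0.073]
wheel_a_top [(array([342., 250.]), 0.82)] [(array([290., 246.]), 0.75)]
  tri [0.522 0.136 0.064]
   z.073 [0.52  0.135 0.073]
plunger_top [(array([395., 208.]), 0.73)] [(array([361., 260.]), 0.69)]
  tri [ 0.482 -0.018  0.063]
   z.073 [ 0.485 -0.016  0.073]
tube_mid [(array([337., 196.]), 0.82)] [(array([362., 202.]), 0.59), (array([407., 277.]), 0.4)]
  tri [ 0.619 -0.026  0.018]
   z.073 [ 0.61  -0.02   0.073]
   z.073 [ 0.448 -0.112  0.073]
lens_mid [(array([310., 226.]), 0.71)] [(array([312., 198.]), 0.58)]
  tri [0.627 0.086 0.023]
   z.073 [0.62  0.086 0.073]
viewer_mid [(array([288., 321.]), 0.96)] [(array([220., 238.]), 0.87)]
  tri [0.544 0.298 0.021]
   z.073 [0.538 0.285 0.073]
clip_mid [(array([423., 192.]), 0.87)] [(array([311., 250.]), 0.68), (array([407., 277.]), 0.56)]
  tri [0.456 0.08  0.227]
   z.073 [0.509 0.09  0.073]
   z.073 [ 0.447 -0.111  0.073]
```

Run:
```python
from h import *
a=cv2.imread("pics/side0.png");b=cv2.imread("pics/top0.png")
f=lambda i,x0,y0:cv2.resize(i[y0:y0+187,x0:x0+250],None,fx=3.2,fy=3.2,interpolation=cv2.INTER_CUBIC)[:300*2]
A=f(a,240,150);B=f(b,190,160)
cv2.imwrite("pics/v1.png",A);cv2.imwrite("pics/v2.png",B)
```

```text
(no output)
```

View pics/v1.png

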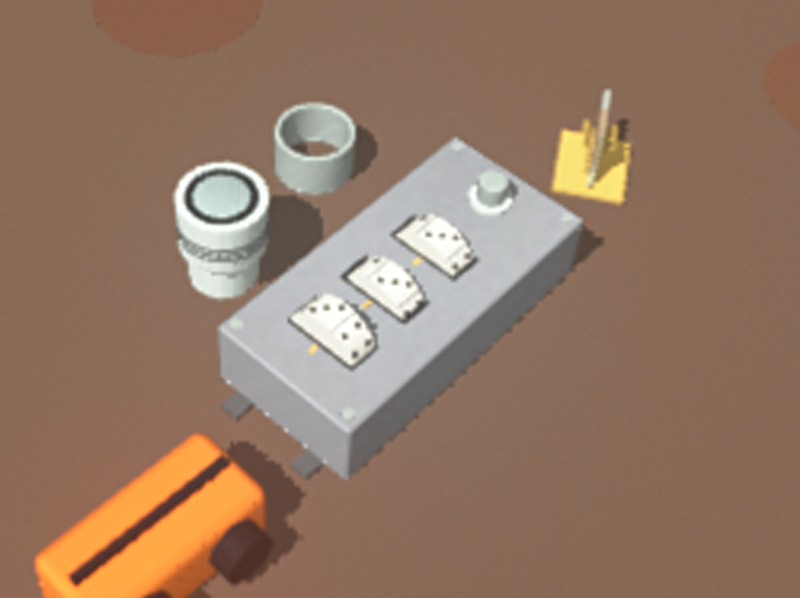

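View pics/v2.png

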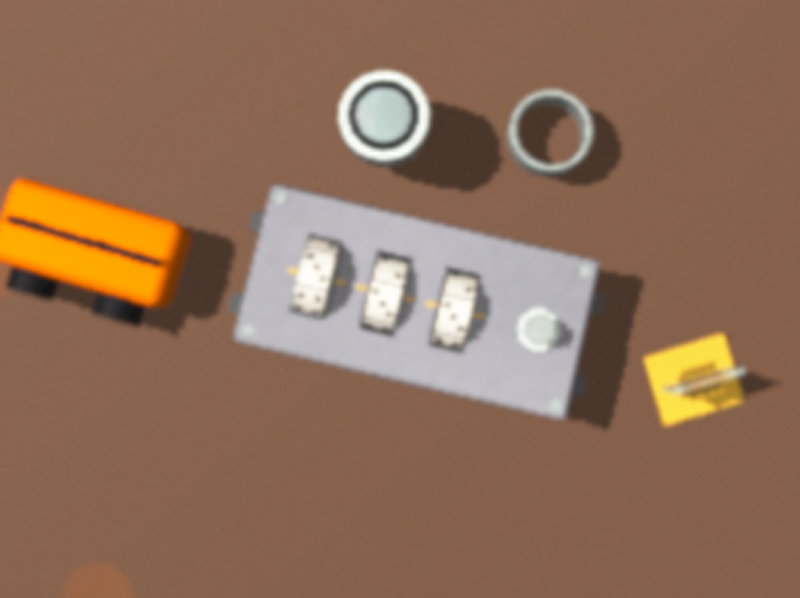

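Top view: timer with its long axis rotated about 13°, wheels at crop px (317,275), (387,292), (457,310), plunger (540,330); lens and tube are behind, viewer left, clip right, all clear of the timer. Now I fit the pose and get the tool axes.

Run:
```python
from h import *
from scipy.spatial.transform import Rotation as Ro
s=ctrl.get_state();print("R cols",Ro.from_euler("xyz",s["eef_rot"]).as_matrix().round(3))
b=ctrl.capture("top")
r=ctrl.silhouettes(b,"timer")
m=r[0]["region"].astype(np.uint8)
c=np.array([[275,185],[597,263],[565,417],[235,342]])/3.2+[190,160]
P=np.array([onz(b,u,.055) for u in c]);print(P.round(4))
L=np.array([[55,115],[55,-115],[-55,-115],[-55,115]])/1000
cen=P.mean(0)[:2];q=P[:,:2]-cen
yaw=np.arctan2((L[:,0]*q[:,1]-L[:,1]*q[:,0]).sum(),(L*q).sum())
print("cen",cen,"yaw",yaw,"sizes",np.linalg.norm(P[0]-P[1]),np.linalg.norm(P[0]-P[3]))
Rz=np.array([[np.cos(yaw),-np.sin(yaw)],[np.sin(yaw),np.cos(yaw)]])
for n,y in dict(a=.07,b=.022,c=-.026,p=-.084).items(): print(n,(cen+Rz@[0,y]).round(4))
w=ctrl.capture("wrist");print(np.array(w["hand_eye"]).round(3),np.array(w["camera_matrix"]).round(0))
for z,uv in ((.073,None),): 
  for n in ["wheel_a_top","plunger_top"]:
    print(n,[onz(b,x["at"],.074).round(4) for x in ctrl.spot_point(b,n)])
```

```text
R cols [[-0.     0.94   0.341]
 [-0.     0.341 -0.94 ]
 [-1.    -0.     0.   ]]
[[ 0.5817  0.1659  0.055 ]
 [ 0.5234 -0.052   0.055 ]
 [ 0.4208 -0.0265  0.055 ]
 [ 0.4761  0.1937  0.055 ]]
cen [0.50050127 0.07028271] yaw -0.25299001038943697 sizes 0.22555097762589138 0.10924817296941651
a [0.518  0.1381]
b [0.506  0.0916]
c [0.494  0.0451]
p [ 0.4795 -0.011 ]
[[-0.    -0.321  0.947 -0.165]
 [-0.    -0.947 -0.321  0.082]
 [ 1.    -0.001  0.    -0.001]
 [ 0.     0.     0.     1.   ]] [[292.   0. 322.]
 [  0. 292. 203.]
 [  0.   0.   1.]]
wheel_a_top [array([0.5227, 0.134 , 0.074 ]), array([0.4934, 0.0466, 0.074 ])]
plunger_top [array([ 0.481 , -0.0117,  0.074 ])]
```

Emit:
drive_tool:
  motion:
    - {"hand": -1, "spin": 0.15}
    - {"hand": -1, "spin": 0.15}
    - {"hand": -1, "spin": 0.15}
    - {"hand": -1, "spin": 0.15}
    - {"hand": -1, "dz": -0.05}
    - {"hand": -1, "dz": -0.05}
    - {"hand": -1, "dz": -0.05}
    - {"hand": -1, "dz": -0.05}
    - {"hand": -1, "dz": -0.05}
    - {"hand": -1, "dz": -0.05}
    - {"hand": -1, "dz": -0.05}
    - {"hand": -1, "dz": -0.05}

```text
$.motion[0]: bad value
```

Emit:
drive_tool:
  motion:
    - {"hand": -1, "dz": -0.05, "dy": 0.01}
    - {"hand": -1, "dz": -0.05, "dy": 0.01}
    - {"hand": -1, "dz": -0.05, "dy": 0.01}
    - {"hand": -1, "dz": -0.05, "dy": 0.01, "dx": 0.01}
    - {"hand": -1, "dz": -0.05, "dy": 0.01, "dx": 0.01}
    - {"hand": -1, "dz": -0.05, "dx": 0.01}
    - {"hand": -1, "dz": -0.05, "dx": 0.01}
    - {"hand": -1}
    - {"hand": -1}

```text
$.motion[0]: bad value
```

Emit:
drive_tool:
  motion:
    - {"hand": -1, "dx": 0, "dy": 0, "dz": 0, "spin": 0.15}
    - {"hand": -1, "dx": 0, "dy": 0, "dz": 0, "spin": 0.15}
    - {"hand": -1, "dx": 0, "dy": 0, "dz": 0, "spin": 0.15}
    - {"hand": -1, "dx": 0, "dy": 0, "dz": 0, "spin": 0.15}
    - {"hand": -1, "dx": 0, "dy": 0, "dz": -0.05, "spin": 0}
    - {"hand": -1, "dx": 0, "dy": 0, "dz": -0.05, "spin": 0}
    - {"hand": -1, "dx": 0, "dy": 0, "dz": -0.05, "spin": 0}
    - {"hand": -1, "dx": 0, "dy": 0, "dz": -0.05, "spin": 0}
    - {"hand": -1, "dx": 0, "dy": 0, "dz": -0.05, "spin": 0}
    - {"hand": -1, "dx": 0, "dy": 0, "dz": -0.05, "spin": 0}

```text
t: 2.3
position: [0.2967, -0.3191, 0.2093]
eef_rot: [1.057, 1.57, -0.767]
force: [0.8, 1.1, 0.2]
gripper_width: 0.002
```

Emit:
drive_tool:
  motion:
    - {"hand": -1, "dx": 0, "dy": 0.01, "dz": -0.05, "spin": 0}
    - {"hand": -1, "dx": 0, "dy": 0.01, "dz": -0.05, "spin": 0}
    - {"hand": -1, "dx": 0.01, "dy": 0.01, "dz": -0.05, "spin": 0}
    - {"hand": -1, "dx": 0.01, "dy": 0.01, "dz": -0.05, "spin": 0}
    - {"hand": -1, "dx": 0.01, "dy": 0.01, "dz": -0.05, "spin": 0}
    - {"hand": -1, "dx": 0.01, "dy": 0, "dz": -0.05, "spin": 0}
    - {"hand": -1, "dx": 0.01, "dy": 0, "dz": -0.05, "spin": 0}
    - {"hand": -1, "dx": 0, "dy": 0, "dz": -0.05, "spin": 0}
    - {"hand": -1, "dx": 0, "dy": 0, "dz": -0.05, "spin": 0}
    - {"hand": -1, "dx": 0, "dy": 0, "dz": 0, "spin": 0}
    - {"hand": -1, "dx": 0, "dy": 0, "dz": 0, "spin": 0}

```text
t: 3.68
position: [0.457, 0.1025, 0.159]
eef_rot: [-0.292, 1.57, -2.114]
force: [0.2, -0.8, 1.5]
gripper_width: 0.003
```

```bash
cat >> h.py <<'E'
from scipy.spatial.transform import Rotation as Ro
def wrist():
    s=ctrl.get_state(); w=ctrl.capture("wrist")
    T=np.eye(4);T[:3,:3]=Ro.from_euler("xyz",s["eef_rot"]).as_matrix();T[:3,3]=s["position"]
    C=np.linalg.inv(T@np.array(w["hand_eye"])); w["R"]=C[:3,:3];w["t"]=C[:3,3]
    return w
E
python3 - <<'E'
from h import *
s=ctrl.get_state();print(s["position"],s["force"].round(2) if hasattr(s["force"],"round") else s["force"]);print(Ro.from_euler("xyz",s["eef_rot"]).as_matrix().round(4))
w=wrist()
save(w,"w1.png",(60,20,600,400),1.48)
for n in ["wheel_a_top","plunger_top","timer"]:
    for r in ctrl.spot_point(w,n): print(n,np.round(r["at"]),round(r["score"],2),onz(w,r["at"],.0 if n=="timer" else .073).round(4))
E
```

```text
[0.45698008 0.10254833 0.15904885] [ 0.22 -0.83  1.53]
[[-2.000e-04  9.685e-01 -2.491e-01]
 [-3.000e-04 -2.491e-01 -9.685e-01]
 [-1.000e+00 -1.000e-04  3.000e-04]]
wheel_a_top [265. 142.] 0.57 [0.519  0.1373 0.073 ]
plunger_top [443. 148.] 0.79 [ 0.4766 -0.009   0.073 ]
plunger_top [117. 152.] 0.72 [0.5439 0.2643 0.073 ]
timer [341. 136.] 0.71 [0.4993 0.071  0.    ]
```

View pics/w1.png

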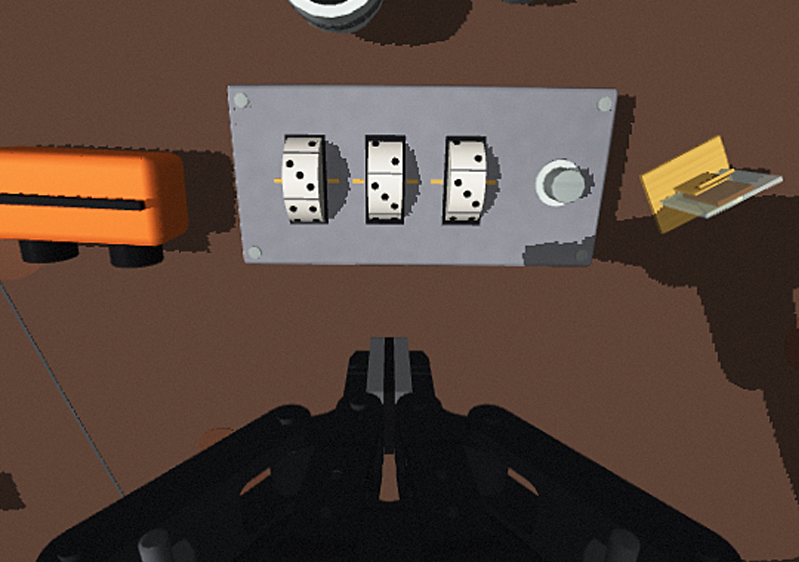

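Timer wheels at view px (303,180), (385,180), (465,180), index marks at row ~181, plunger (560,184). Enlarging the wheels, with the expected row of rim angles overlaid.

```bash
cat >> h.py <<'E'
yaw=-.2535;tx=np.array([np.cos(yaw),np.sin(yaw),0]);ty=np.array([-np.sin(yaw),np.cos(yaw),0])
cen=np.array([.5002,.0702,0])
wy=dict(a=.07,b=.022,c=-.026)
def strips(p,dz=(0,0,0),cen=cen):
    """unrolled rim of each wheel: rows = rim angle, +90deg (timer +x side) at top row .. -90; cols = width"""
    out=[]
    for (n,y),d in zip(wy.items(),dz):
        th=np.radians(np.arange(80,-81,-.5));v=np.linspace(.012,-.012,80)
        T,V=np.meshgrid(th,v,indexing="ij")
        X=cen+np.einsum("ij,k->ijk",.026*np.sin(T),tx)+np.einsum("ij,k->ijk",y+V,ty)
        X[...,2]=.047+d+.026*np.cos(T)
        m=proj(p,X).reshape(T.shape+(2,)).astype(np.float32)
        o=cv2.remap(p["image"][...,::-1].copy(),m[...,0],m[...,1],cv2.INTER_CUBIC)
        for g in range(-60,61,20):
            cv2.line(o,(0,int((80-g)*2)),(6 if g else 14,int((80-g)*2)),(0,0,255),1)
        out+=[o,np.full((o.shape[0],20,3),128,np.uint8)]
    return np.hstack(out)
E
python3 - <<'E'
from h import *
w=wrist()
S=cv2.resize(strips(w),None,fx=1.3,fy=1.5)
c=cv2.resize(w["image"][100:180,236:396,::-1],None,fx=2.4,fy=4.5,interpolation=cv2.INTER_CUBIC)
c=cv2.resize(c,(400,S.shape[0]))
cv2.imwrite("pics/w2.png",np.hstack([S,c]))
E
```

```text
(no output)
```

View pics/w2.png

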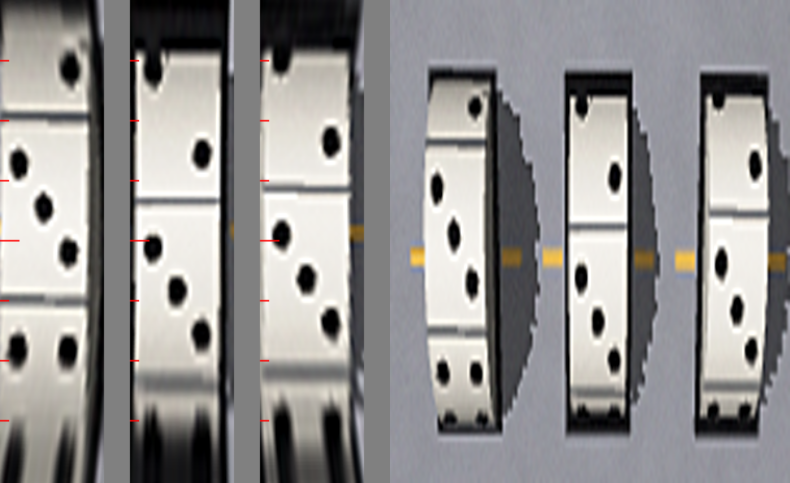

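Reading (strip: 3 px per degree, 0° at row 240): wheel a has "3" at +11° (value ≈131°, needs +109°), wheel b "3" at −17° (103°, needs −43°), wheel c "3" at −13° (107°, needs +73°). Starting with wheel b: tip at +8 mm, above it.

Emit:
drive_tool:
  motion:
    - {"hand": -1, "dx": 0, "dy": 0.03, "dz": -0.0015, "spin": 0}
    - {"hand": -1, "dx": 0.024, "dy": 0.028, "dz": 0, "spin": 0}
    - {"hand": -1, "dx": 0.03, "dy": 0, "dz": 0, "spin": 0}
    - {"hand": -1, "dx": 0.02, "dy": 0, "dz": 0, "spin": 0}
    - {"hand": -1, "dx": 0, "dy": 0, "dz": 0, "spin": 0}
    - {"hand": -1, "dx": 0, "dy": 0, "dz": 0, "spin": 0}
    - {"hand": -1, "dx": 0, "dy": 0, "dz": 0, "spin": 0}

```text
t: 4.8
position: [0.5146, 0.0895, 0.0865]
eef_rot: [1.787, 1.568, -0.037]
force: [-0.9, -0.1, 0.4]
gripper_width: 0.001
```

Emit:
drive_tool:
  motion:
    - {"hand": -1, "dx": 0.003, "dy": 0, "dz": 0, "spin": 0}
    - {"hand": -1, "dx": 0.003, "dy": 0, "dz": 0, "spin": 0}
    - {"hand": -1, "dx": 0, "dy": 0, "dz": 0, "spin": 0}
    - {"hand": -1, "dx": 0, "dy": 0, "dz": 0, "spin": 0}

```text
t: 5.3
position: [0.5136, 0.0897, 0.0791]
eef_rot: [-1.443, 1.571, 3.017]
force: [0.0, 0.6, -0.5]
gripper_width: -0.001
```

Emit:
drive_tool:
  motion:
    - {"hand": -1, "dx": 0.0015, "dy": 0, "dz": 0, "spin": 0}
    - {"hand": -1, "dx": 0, "dy": 0, "dz": 0, "spin": 0}

```text
t: 5.55
position: [0.5135, 0.0897, 0.0775]
eef_rot: [-1.39, 1.571, 3.071]
force: [-0.2, 0.4, -0.8]
gripper_width: 0.0
```

Emit:
drive_tool:
  motion:
    - {"hand": -1, "dx": 0.0015, "dy": 0, "dz": 0, "spin": 0}
    - {"hand": -1, "dx": 0, "dy": 0, "dz": 0, "spin": 0}

```text
t: 5.8
position: [0.5135, 0.0897, 0.0759]
eef_rot: [-1.364, 1.571, 3.096]
force: [0.5, -0.0, -0.1]
gripper_width: -0.001
```

Emit:
drive_tool:
  motion:
    - {"hand": -1, "dx": 0.0015, "dy": 0, "dz": 0, "spin": 0}
    - {"hand": -1, "dx": 0, "dy": 0, "dz": 0, "spin": 0}

```text
t: 6.05
position: [0.5135, 0.0897, 0.0744]
eef_rot: [-1.323, 1.57, 3.137]
force: [0.3, -0.5, 0.5]
gripper_width: -0.003
```

Emit:
drive_tool:
  motion:
    - {"hand": -1, "dx": 0.0015, "dy": 0, "dz": 0, "spin": 0}
    - {"hand": -1, "dx": 0, "dy": 0, "dz": 0, "spin": 0}

```text
t: 6.3
position: [0.5135, 0.0897, 0.0729]
eef_rot: [-1.347, 1.571, 3.113]
force: [-0.4, -0.1, -0.8]
gripper_width: -0.001
```

Emit:
drive_tool:
  motion:
    - {"hand": -1, "dx": 0.0015, "dy": 0, "dz": 0, "spin": 0}
    - {"hand": -1, "dx": 0, "dy": 0, "dz": 0, "spin": 0}

```text
t: 6.55
position: [0.5136, 0.0897, 0.0715]
eef_rot: [-1.406, 1.571, 3.054]
force: [0.1, -0.7, -0.2]
gripper_width: -0.0
```

Emit:
drive_tool:
  motion:
    - {"hand": -1, "dx": 0.0015, "dy": 0, "dz": 0, "spin": 0}
    - {"hand": -1, "dx": 0, "dy": 0, "dz": 0, "spin": 0}

```text
t: 6.8
position: [0.5135, 0.0897, 0.0699]
eef_rot: [-1.348, 1.571, 3.112]
force: [0.4, -0.3, 0.4]
gripper_width: -0.004
```

Emit:
drive_tool:
  motion:
    - {"hand": -1, "dx": 0.0015, "dy": 0, "dz": 0, "spin": 0}
    - {"hand": -1, "dx": 0, "dy": 0, "dz": 0, "spin": 0}

```text
t: 7.05
position: [0.5136, 0.0897, 0.0685]
eef_rot: [-1.333, 1.571, 3.127]
force: [0.2, 0.1, -0.5]
gripper_width: 0.0
```

Emit:
drive_tool:
  motion:
    - {"hand": -1, "dx": 0.001, "dy": 0, "dz": 0, "spin": 0}
    - {"hand": -1, "dx": 0, "dy": 0, "dz": 0, "spin": 0}

```text
t: 7.3
position: [0.5136, 0.0897, 0.0675]
eef_rot: [-1.38, 1.571, 3.08]
force: [0.1, -0.2, -0.9]
gripper_width: -0.004
```

Run:
```python
from h import *
w=wrist();s=ctrl.capture("side")
X=np.array([cen+y*ty+[0,0,.073] for y in (.07,.022,-.026)]);print(proj(w,X),proj(s,X))
u=proj(s,[ctrl.get_state()["position"]])[0];print(u)
A=cv2.resize(w["image"][100:360,190:450,::-1],(400,400),interpolation=cv2.INTER_CUBIC)
x,y=map(int,u);B=cv2.resize(s["image"][y-50:y+50,x-50:x+50,::-1],(400,400),interpolation=cv2.INTER_CUBIC)
cv2.imwrite("pics/w3.png",np.hstack([A,B]))
```

```text
[[245.51644637 257.91911683]
 [323.22542778 258.05751499]
 [400.88857005 257.97600493]] [[344.18499739 248.75910681]
 [360.60908036 234.78650586]
 [376.13834584 221.55576146]]
[357.2502148 234.3570408]
```

View pics/w3.png

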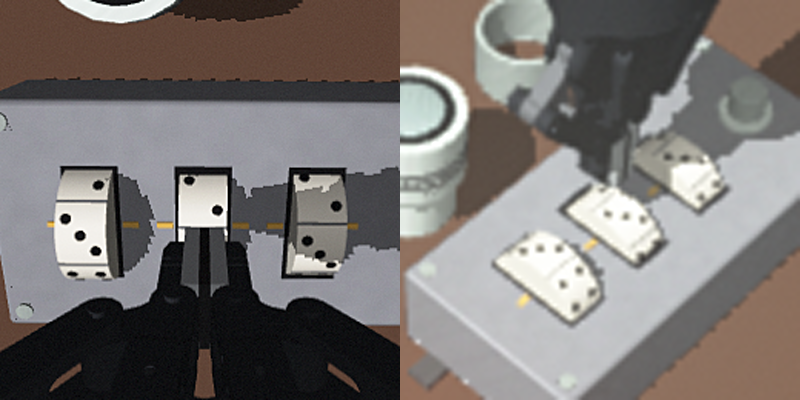

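Wrist panel: finger tips end at panel (207,228) just at wheel b's crown, wheels unmoved; side panel shows the tip just above wheel b. No contact yet, so I keep feeling downward.

Emit:
drive_tool:
  motion:
    - {"hand": -1, "dx": 0.001, "dy": 0, "dz": 0, "spin": 0}
    - {"hand": -1, "dx": 0, "dy": 0, "dz": 0, "spin": 0}

```text
t: 7.65
position: [0.5136, 0.0897, 0.0665]
eef_rot: [-1.433, 1.571, 3.027]
force: [-0.1, 0.3, -0.7]
gripper_width: 0.002
```

Emit:
drive_tool:
  motion:
    - {"hand": -1, "dx": 0.0005, "dy": 0, "dz": 0, "spin": 0}
    - {"hand": -1, "dx": 0, "dy": 0, "dz": 0, "spin": 0}

```text
t: 7.9
position: [0.5136, 0.0897, 0.066]
eef_rot: [-1.47, 1.571, 2.99]
force: [1.0, 0.5, -0.2]
gripper_width: 0.002
```

Emit:
drive_tool:
  motion:
    - {"hand": -1, "dx": 0.001, "dy": 0, "dz": 0, "spin": 0}
    - {"hand": -1, "dx": 0, "dy": 0, "dz": 0, "spin": 0}

```text
t: 8.15
position: [0.5136, 0.0897, 0.065]
eef_rot: [-1.55, 1.571, 2.91]
force: [-0.8, 1.0, -0.6]
gripper_width: -0.002
```

Emit:
drive_tool:
  motion:
    - {"hand": -1, "dx": 0.0005, "dy": 0, "dz": 0, "spin": 0}
    - {"hand": -1, "dx": 0, "dy": 0, "dz": 0, "spin": 0}

```text
t: 8.4
position: [0.5136, 0.0897, 0.0645]
eef_rot: [-1.445, 1.571, 3.016]
force: [0.1, -0.6, 0.3]
gripper_width: 0.002
```

Run:
```python
from h import *
w=wrist();s=ctrl.capture("side");p=ctrl.get_state()["position"]
im=s["image"][...,::-1].copy()
u=proj(s,[p])[0];print(u)
x,y=map(int,u);x0,y0=x-25,y-35
B=cv2.resize(im[y0:y0+60,x0:x0+50],None,fx=9,fy=9,interpolation=cv2.INTER_CUBIC)
# tip box corners (y +-11, z +-7) & axis every 10mm
for d in range(0,50,10):
    for e,col in ((-.011,(0,0,255)),(0,(0,255,0)),(.011,(255,0,0))):
        q=(proj(s,[p+[0,0,d/1000]+e*tx])[0]-[x0,y0]+.5)*9;cv2.circle(B,tuple(int(v) for v in q),3,col,-1)
wi=w["image"][...,::-1].copy();A=cv2.resize(wi[200:300,270:370],(340,540),interpolation=cv2.INTER_CUBIC)
for d in range(0,30,10):
    for e,col in ((-.011,(0,0,255)),(0,(0,255,0)),(.011,(255,0,0))):
        q=(proj(w,[p+[0,0,d/1000]+e*tx])[0]-[270,200]+.5)*[3.4,5.4];cv2.circle(A,tuple(int(v) for v in q),3,col,-1)
cv2.imwrite("pics/w4.png",np.hstack([A,B]))
```

```text
[357.16994837 235.29746623]
```

View pics/w4.png

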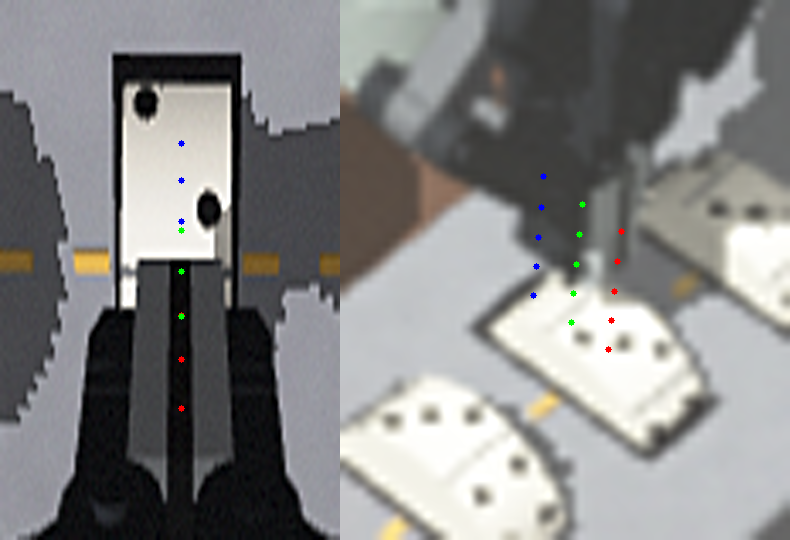

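The overlay shows that the closed finger ends sit roughly 10–20 mm above the stated TCP (tip edge at wrist-crop row 262, side-crop row ~285). I continue downward in 2 mm steps, which add at most 6 N each.

Emit:
drive_tool:
  motion:
    - {"hand": -1, "dx": 0.002, "dy": 0, "dz": 0, "spin": 0}
    - {"hand": -1, "dx": 0, "dy": 0, "dz": 0, "spin": 0}

```text
t: 8.75
position: [0.5135, 0.0897, 0.0624]
eef_rot: [-1.467, 1.57, 2.993]
force: [0.5, -0.3, 0.7]
gripper_width: 0.003
```

Emit:
drive_tool:
  motion:
    - {"hand": -1, "dx": 0.0015, "dy": 0, "dz": 0, "spin": 0}
    - {"hand": -1, "dx": 0, "dy": 0, "dz": 0, "spin": 0}

```text
t: 9.0
position: [0.5135, 0.0897, 0.0609]
eef_rot: [-1.383, 1.57, 3.077]
force: [0.2, -0.9, -0.4]
gripper_width: -0.004
```

Emit:
drive_tool:
  motion:
    - {"hand": -1, "dx": 0.0015, "dy": 0, "dz": 0, "spin": 0}
    - {"hand": -1, "dx": 0, "dy": 0, "dz": 0, "spin": 0}

```text
t: 9.25
position: [0.5135, 0.0897, 0.0594]
eef_rot: [-1.377, 1.57, 3.084]
force: [-0.2, 0.1, 0.3]
gripper_width: -0.0
```

Run:
```python
from h import *
st=ctrl.get_state();print(np.round(st["joint_efforts"],2),np.round(st["wrist_torque"],3),st["force"])
w=wrist();s=ctrl.capture("side");t=ctrl.capture("top");p=ctrl.get_state()["position"]
def crop(c,x0,y0,W,H,f): return cv2.resize(c["image"][y0:y0+H,x0:x0+W,::-1],None,fx=f,fy=f,interpolation=cv2.INTER_CUBIC)
A=crop(w,265,190,60,100,5.4)[:540];A=crop(w,270,190,110,100,3)
B=crop(s,325,190,70,84,5.7)
u=proj(t,[p])[0];print(u);C=crop(t,int(u[0])-25,int(u[1])-40,50,80,6)
h=480;cv2.imwrite("pics/w5.png",np.hstack([cv2.resize(A,(250,h)),cv2.resize(B,(350,h)),cv2.resize(C,(200,h))]))
```

```text
[-1.000e-02 -3.323e+01 -2.734e+01 -0.000e+00 -1.000e-02 -0.000e+00] [ 0.001 -0.02   0.018] [-0.22302754  0.12523034  0.26470173]
[311.42011413 248.19057325]
```

View pics/w5.png

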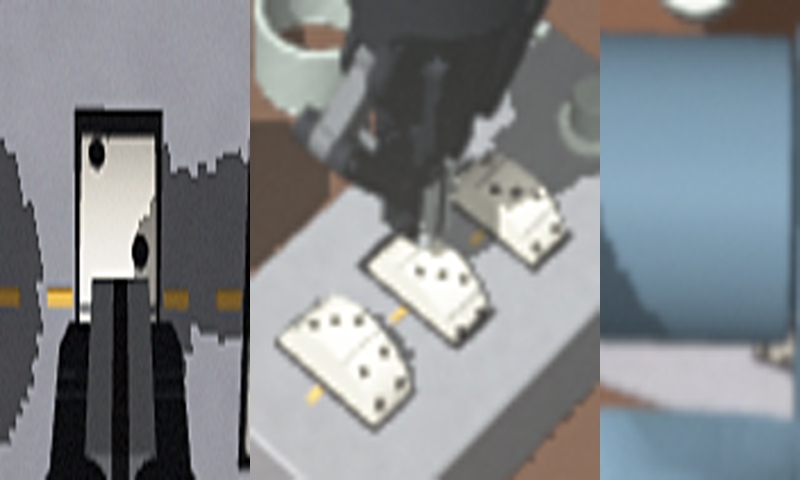

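Run:
```python
from h import *
w=wrist();s=ctrl.capture("side");p=np.array(ctrl.get_state()["position"])
for su in ([361,232.5],[360,231],[362,234]):
    X=tri([w,s],[[323.7,248],su]);d=X-p
    print(X.round(4),"rel: tx %.4f ty %.4f z %.4f"%(d@tx,d@ty,d[2]), (proj(w,X)-[323.7,248]).round(1),(proj(s,X)-su).round(1))
```

```text
[0.5112 0.0865 0.0694] rel: tx -0.0016 ty -0.0037 z 0.0098 [[5.4 4. ]] [[-1.9  0.7]]
[0.5133 0.0864 0.0729] rel: tx 0.0005 ty -0.0033 z 0.0132 [[4.9 3.7]] [[-1.7  0.6]]
[0.5091 0.0867 0.066 ] rel: tx -0.0037 ty -0.0040 z 0.0063 [[5.8 4.4]] [[-2.1  0.7]]
```

Triangulated finger end: about 10 mm above the stated TCP, so the tip is near z 0.069 and contact is imminent. Next, 1 mm steps.

Emit:
drive_tool:
  motion:
    - {"hand": -1, "dx": 0.0015, "dy": 0, "dz": 0, "spin": 0}
    - {"hand": -1, "dx": 0, "dy": 0, "dz": 0, "spin": 0}

```text
t: 9.75
position: [0.5135, 0.0897, 0.0579]
eef_rot: [-1.336, 1.57, 3.124]
force: [-0.2, -0.9, -0.0]
gripper_width: -0.006
```

Emit:
drive_tool:
  motion:
    - {"hand": -1, "dx": 0.0015, "dy": 0, "dz": 0, "spin": 0}
    - {"hand": -1, "dx": 0, "dy": 0, "dz": 0, "spin": 0}

```text
t: 10.0
position: [0.5135, 0.0897, 0.0564]
eef_rot: [-1.315, 1.57, -3.138]
force: [0.0, 0.3, 0.1]
gripper_width: 0.003
```

Emit:
drive_tool:
  motion:
    - {"hand": -1, "dx": 0.0015, "dy": 0, "dz": 0, "spin": 0}
    - {"hand": -1, "dx": 0, "dy": 0, "dz": 0, "spin": 0}

```text
t: 10.25
position: [0.5135, 0.0897, 0.0549]
eef_rot: [-1.352, 1.57, 3.108]
force: [0.2, -0.4, -0.6]
gripper_width: -0.004
```

Emit:
drive_tool:
  motion:
    - {"hand": -1, "dx": 0.0015, "dy": 0, "dz": 0, "spin": 0}
    - {"hand": -1, "dx": 0, "dy": 0, "dz": 0, "spin": 0}

```text
t: 10.5
position: [0.5135, 0.0897, 0.0535]
eef_rot: [-1.449, 1.571, 3.011]
force: [0.2, 0.1, -1.6]
gripper_width: -0.004
```

Emit:
drive_tool:
  motion:
    - {"hand": -1, "dx": 0.001, "dy": 0, "dz": 0, "spin": 0}
    - {"hand": -1, "dx": 0, "dy": 0, "dz": 0, "spin": 0}

```text
t: 10.75
position: [0.5136, 0.0897, 0.0525]
eef_rot: [-1.407, 1.571, 3.053]
force: [0.2, -0.3, 0.1]
gripper_width: -0.001
```

Emit:
drive_tool:
  motion:
    - {"hand": -1, "dx": 0.001, "dy": 0, "dz": 0, "spin": 0}
    - {"hand": -1, "dx": 0, "dy": 0, "dz": 0, "spin": 0}

```text
t: 11.0
position: [0.5136, 0.0897, 0.0515]
eef_rot: [-1.486, 1.571, 2.974]
force: [-0.1, -0.3, 0.2]
gripper_width: -0.001
```

Run:
```python
from h import *
w=wrist();s=ctrl.capture("side")
def crop(c,x0,y0,W,H,f): return cv2.resize(c["image"][y0:y0+H,x0:x0+W,::-1],f,interpolation=cv2.INTER_CUBIC)
cv2.imwrite("pics/w6.png",np.hstack([crop(w,280,170,90,120,(390,520)),crop(s,335,200,55,70,(410,520))]))
```

View pics/w6.png

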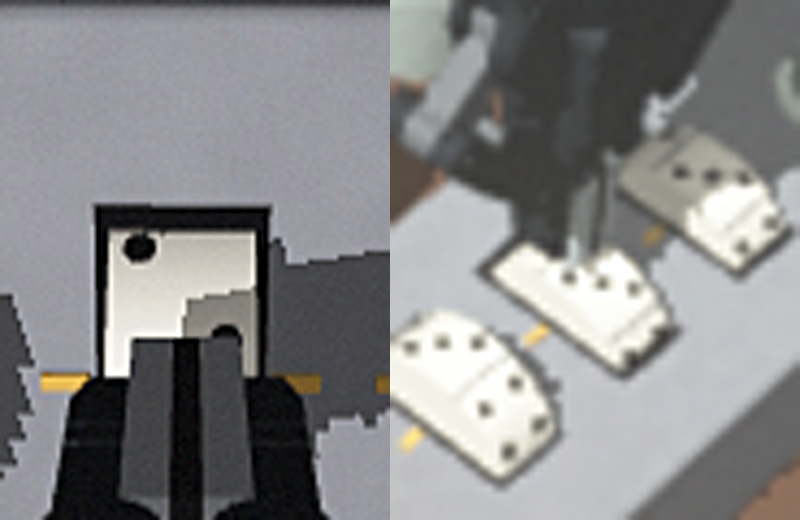

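The tip's shadow now lies 12 px from the tip edge, against 25.5 px at z 0.0594. Extrapolated, contact comes at TCP z≈0.044, so the tip is ~28 mm short of the stated TCP; that also matches an 11 mm pad half-width.

Emit:
drive_tool:
  motion:
    - {"hand": -1, "dx": 0.0025, "dy": 0, "dz": 0, "spin": 0}
    - {"hand": -1, "dx": 0.002, "dy": 0, "dz": 0, "spin": 0}
    - {"hand": -1, "dx": 0, "dy": 0, "dz": 0, "spin": 0}

```text
t: 11.48
position: [0.5138, 0.0897, 0.0473]
eef_rot: [1.056, 1.571, -0.767]
force: [-0.5, -0.7, 3.4]
gripper_width: 0.001
```

Emit:
drive_tool:
  motion:
    - {"hand": -1, "dx": 0.001, "dy": 0, "dz": 0, "spin": 0}
    - {"hand": -1, "dx": 0, "dy": 0, "dz": 0, "spin": 0}

```text
t: 11.72
position: [0.5139, 0.0897, 0.0465]
eef_rot: [1.776, 1.571, -0.046]
force: [-1.8, -0.2, 5.5]
gripper_width: -0.001
```

Emit:
drive_tool:
  motion:
    - {"hand": -1, "dx": 0.001, "dy": 0, "dz": 0, "spin": 0}
    - {"hand": -1, "dx": 0, "dy": 0, "dz": 0, "spin": 0}

```text
t: 11.98
position: [0.514, 0.0897, 0.0458]
eef_rot: [1.602, 1.57, -0.221]
force: [-2.9, -0.1, 6.4]
gripper_width: 0.001
```

Contact: about 6.4 N at TCP z 0.0458 (touch near 0.0484). Now I drag wheel b toward −x.

Emit:
drive_tool:
  motion:
    - {"hand": -1, "dx": 0, "dy": -0.002, "dz": 0, "spin": 0}
    - {"hand": -1, "dx": 0, "dy": -0.002, "dz": 0, "spin": 0}
    - {"hand": -1, "dx": 0, "dy": -0.002, "dz": 0, "spin": 0}
    - {"hand": -1, "dx": 0, "dy": -0.002, "dz": 0, "spin": 0}

```text
t: 12.48
position: [0.5082, 0.0912, 0.0466]
eef_rot: [1.668, 1.566, -0.155]
force: [2.0, -1.3, 5.4]
gripper_width: 0.001
```

Emit:
drive_tool:
  motion:
    - {"hand": -1, "dx": 0.0004, "dy": -0.002, "dz": 0, "spin": 0}
    - {"hand": -1, "dx": 0, "dy": -0.002, "dz": 0, "spin": 0}
    - {"hand": -1, "dx": 0, "dy": -0.002, "dz": 0, "spin": 0}
    - {"hand": -1, "dx": 0, "dy": -0.002, "dz": 0, "spin": 0}
    - {"hand": -1, "dx": 0, "dy": -0.002, "dz": 0, "spin": 0}
    - {"hand": -1, "dx": 0, "dy": -0.002, "dz": 0, "spin": 0}
    - {"hand": -1, "dx": 0, "dy": 0, "dz": 0, "spin": 0}

```text
t: 13.35
position: [0.4963, 0.0944, 0.0461]
eef_rot: [1.704, 1.566, -0.119]
force: [1.8, -0.5, 6.5]
gripper_width: -0.0
```

Emit:
drive_tool:
  motion:
    - {"hand": -1, "dx": 0, "dy": -0.0013, "dz": 0, "spin": 0}
    - {"hand": -1, "dx": 0, "dy": 0, "dz": 0, "spin": 0}
    - {"hand": -1, "dx": -0.006, "dy": 0, "dz": 0, "spin": 0}
    - {"hand": -1, "dx": -0.007, "dy": 0, "dz": 0, "spin": 0}
    - {"hand": -1, "dx": 0, "dy": 0.002, "dz": 0.024, "spin": 0}
    - {"hand": -1, "dx": 0, "dy": 0, "dz": 0.024, "spin": 0}
    - {"hand": -1, "dx": 0, "dy": 0, "dz": 0, "spin": 0}
    - {"hand": -1, "dx": 0.002, "dy": 0, "dz": 0, "spin": 0}
    - {"hand": -1, "dx": 0, "dy": 0, "dz": 0, "spin": 0}

```text
t: 14.48
position: [0.4828, 0.0486, 0.0555]
eef_rot: [-1.683, 1.57, 2.778]
force: [0.4, 0.1, 0.8]
gripper_width: -0.001
```

Emit:
drive_tool:
  motion:
    - {"hand": -1, "dx": 0.0015, "dy": 0, "dz": 0, "spin": 0}
    - {"hand": -1, "dx": 0, "dy": 0, "dz": 0, "spin": 0}

```text
t: 14.72
position: [0.4829, 0.0483, 0.054]
eef_rot: [-1.467, 1.57, 2.994]
force: [-0.2, -0.5, 0.6]
gripper_width: 0.003
```

Emit:
drive_tool:
  motion:
    - {"hand": -1, "dx": 0.0015, "dy": 0, "dz": 0, "spin": 0}
    - {"hand": -1, "dx": 0, "dy": 0, "dz": 0, "spin": 0}

```text
t: 14.98
position: [0.4829, 0.0481, 0.0525]
eef_rot: [-1.475, 1.57, 2.985]
force: [-0.3, -0.9, -1.3]
gripper_width: 0.003
```

Emit:
drive_tool:
  motion:
    - {"hand": -1, "dx": 0.001, "dy": 0, "dz": 0, "spin": 0}
    - {"hand": -1, "dx": 0, "dy": 0, "dz": 0, "spin": 0}

```text
t: 15.22
position: [0.4829, 0.048, 0.0516]
eef_rot: [-1.258, 1.571, -3.081]
force: [0.8, 0.3, 0.1]
gripper_width: -0.002
```

Emit:
drive_tool:
  motion:
    - {"hand": -1, "dx": 0.001, "dy": 0, "dz": 0, "spin": 0}
    - {"hand": -1, "dx": 0, "dy": 0, "dz": 0, "spin": 0}

```text
t: 15.48
position: [0.4829, 0.048, 0.0506]
eef_rot: [-1.502, 1.571, 2.958]
force: [-0.3, -0.4, 1.0]
gripper_width: 0.001
```

Emit:
drive_tool:
  motion:
    - {"hand": -1, "dx": 0.001, "dy": 0, "dz": 0, "spin": 0}
    - {"hand": -1, "dx": 0, "dy": 0, "dz": 0, "spin": 0}

```text
t: 15.72
position: [0.4829, 0.048, 0.0496]
eef_rot: [-1.411, 1.571, 3.05]
force: [-0.6, 0.1, -0.5]
gripper_width: -0.003
```

Emit:
drive_tool:
  motion:
    - {"hand": -1, "dx": 0.001, "dy": 0, "dz": 0, "spin": 0}
    - {"hand": -1, "dx": 0, "dy": 0, "dz": 0, "spin": 0}

```text
t: 15.98
position: [0.4831, 0.048, 0.0488]
eef_rot: [1.916, 1.571, 0.092]
force: [-0.2, -0.4, 2.0]
gripper_width: -0.0
```

Emit:
drive_tool:
  motion:
    - {"hand": -1, "dx": 0.001, "dy": 0, "dz": 0, "spin": 0}
    - {"hand": -1, "dx": 0, "dy": 0, "dz": 0, "spin": 0}

```text
t: 16.23
position: [0.4832, 0.048, 0.048]
eef_rot: [1.643, 1.571, -0.18]
force: [-0.8, -0.7, 3.3]
gripper_width: 0.0
```

Emit:
drive_tool:
  motion:
    - {"hand": -1, "dx": 0.0012, "dy": 0, "dz": 0, "spin": 0}
    - {"hand": -1, "dx": 0, "dy": 0.002, "dz": 0, "spin": 0}
    - {"hand": -1, "dx": 0, "dy": 0.002, "dz": 0, "spin": 0}

```text
t: 16.6
position: [0.4869, 0.047, 0.0469]
eef_rot: [-1.301, 1.57, -3.124]
force: [-3.2, -0.5, 6.4]
gripper_width: -0.0
```

Emit:
drive_tool:
  motion:
    - {"hand": -1, "dx": 0, "dy": 0.002, "dz": 0, "spin": 0}
    - {"hand": -1, "dx": 0, "dy": 0.002, "dz": 0, "spin": 0}
    - {"hand": -1, "dx": 0, "dy": 0.002, "dz": 0, "spin": 0}
    - {"hand": -1, "dx": 0, "dy": 0.002, "dz": 0, "spin": 0}
    - {"hand": -1, "dx": 0, "dy": 0.002, "dz": 0, "spin": 0}
    - {"hand": -1, "dx": 0, "dy": 0.002, "dz": 0, "spin": 0}
    - {"hand": -1, "dx": 0, "dy": 0.001, "dz": 0, "spin": 0}
    - {"hand": -1, "dx": 0, "dy": 0, "dz": 0, "spin": 0}

```text
t: 17.6
position: [0.4998, 0.0436, 0.047]
eef_rot: [0.823, 1.57, -1.0]
force: [-2.1, -0.4, 6.6]
gripper_width: -0.0
```

Emit:
drive_tool:
  motion:
    - {"hand": -1, "dx": 0, "dy": 0.002, "dz": 0, "spin": 0}
    - {"hand": -1, "dx": 0, "dy": 0.002, "dz": 0, "spin": 0}
    - {"hand": -1, "dx": 0, "dy": 0, "dz": 0, "spin": 0}

```text
t: 17.98
position: [0.5038, 0.0426, 0.047]
eef_rot: [1.327, 1.57, -0.496]
force: [-1.9, -0.1, 6.2]
gripper_width: -0.001
```

Emit:
drive_tool:
  motion:
    - {"hand": -1, "dx": -0.007, "dy": 0, "dz": 0, "spin": 0}
    - {"hand": -1, "dx": 0, "dy": -0.01, "dz": 0, "spin": 0}
    - {"hand": -1, "dx": 0, "dy": -0.008, "dz": 0, "spin": 0}
    - {"hand": -1, "dx": 0.004, "dy": 0, "dz": 0, "spin": 0}
    - {"hand": -1, "dx": 0.0015, "dy": 0, "dz": 0, "spin": 0}
    - {"hand": -1, "dx": 0.001, "dy": 0, "dz": 0, "spin": 0}
    - {"hand": -1, "dx": 0, "dy": 0, "dz": 0, "spin": 0}

```text
t: 18.85
position: [0.4863, 0.0472, 0.0474]
eef_rot: [1.903, 1.571, 0.08]
force: [-2.8, 0.8, 5.7]
gripper_width: 0.001
```

Emit:
drive_tool:
  motion:
    - {"hand": -1, "dx": 0.0004, "dy": 0.002, "dz": 0, "spin": 0}
    - {"hand": -1, "dx": 0, "dy": 0.002, "dz": 0, "spin": 0}
    - {"hand": -1, "dx": 0, "dy": 0.002, "dz": 0, "spin": 0}
    - {"hand": -1, "dx": 0, "dy": 0.002, "dz": 0, "spin": 0}
    - {"hand": -1, "dx": 0, "dy": 0.002, "dz": 0, "spin": 0}
    - {"hand": -1, "dx": 0, "dy": 0.002, "dz": 0, "spin": 0}
    - {"hand": -1, "dx": 0, "dy": 0, "dz": 0, "spin": 0}

```text
t: 19.73
position: [0.4984, 0.044, 0.0473]
eef_rot: [1.55, 1.57, -0.273]
force: [-2.2, 0.7, 4.9]
gripper_width: 0.004
```

Emit:
drive_tool:
  motion:
    - {"hand": -1, "dx": -0.006, "dy": 0, "dz": 0, "spin": 0}
    - {"hand": -1, "dx": -0.006, "dy": -0.005, "dz": 0, "spin": 0}
    - {"hand": -1, "dx": 0, "dy": -0.005, "dz": -0.032, "spin": 0}
    - {"hand": -1, "dx": 0, "dy": -0.005, "dz": -0.032, "spin": 0}
    - {"hand": -1, "dx": 0, "dy": 0, "dz": -0.032, "spin": 0}
    - {"hand": -1, "dx": 0, "dy": 0, "dz": 0, "spin": 0}
    - {"hand": -1, "dx": 0.003, "dy": 0, "dz": 0, "spin": 0}
    - {"hand": -1, "dx": 0, "dy": 0, "dz": 0, "spin": 0}

```text
t: 20.72
position: [0.5063, 0.1402, 0.0551]
eef_rot: [-1.142, 1.57, -2.966]
force: [0.4, -0.3, -0.1]
gripper_width: -0.001
```

Emit:
drive_tool:
  motion:
    - {"hand": -1, "dx": 0.0015, "dy": 0, "dz": 0, "spin": 0}
    - {"hand": -1, "dx": 0, "dy": 0, "dz": 0, "spin": 0}

```text
t: 20.98
position: [0.5069, 0.1406, 0.054]
eef_rot: [-1.17, 1.571, -2.993]
force: [-0.0, 0.6, 1.3]
gripper_width: -0.001
```

Emit:
drive_tool:
  motion:
    - {"hand": -1, "dx": 0.001, "dy": 0, "dz": 0, "spin": 0}
    - {"hand": -1, "dx": 0, "dy": 0, "dz": 0, "spin": 0}

```text
t: 21.22
position: [0.507, 0.1408, 0.0533]
eef_rot: [0.395, 1.57, -1.428]
force: [-0.4, -0.4, 1.5]
gripper_width: -0.003
```

Emit:
drive_tool:
  motion:
    - {"hand": -1, "dx": 0.001, "dy": 0, "dz": 0, "spin": 0}
    - {"hand": -1, "dx": 0, "dy": 0, "dz": 0, "spin": 0}

```text
t: 21.48
position: [0.5071, 0.1409, 0.0524]
eef_rot: [0.742, 1.57, -1.081]
force: [-1.9, -1.5, 2.8]
gripper_width: -0.002
```

Emit:
drive_tool:
  motion:
    - {"hand": -1, "dx": 0.0008, "dy": 0, "dz": 0, "spin": 0}
    - {"hand": -1, "dx": 0, "dy": 0, "dz": 0, "spin": 0}

```text
t: 21.72
position: [0.5071, 0.1409, 0.0516]
eef_rot: [0.726, 1.57, -1.097]
force: [-2.2, -2.1, 4.8]
gripper_width: 0.001
```

Emit:
drive_tool:
  motion:
    - {"hand": -1, "dx": 0.0006, "dy": 0, "dz": 0, "spin": 0}
    - {"hand": -1, "dx": 0, "dy": 0.002, "dz": 0, "spin": 0}
    - {"hand": -1, "dx": 0, "dy": 0.002, "dz": 0, "spin": 0}

```text
t: 22.1
position: [0.5109, 0.1399, 0.0513]
eef_rot: [-0.633, 1.57, -2.456]
force: [-3.8, -1.9, 8.0]
gripper_width: -0.002
```

Emit:
drive_tool:
  motion:
    - {"hand": -1, "dx": 0, "dy": 0.002, "dz": 0, "spin": 0}
    - {"hand": -1, "dx": 0, "dy": 0.002, "dz": 0, "spin": 0}
    - {"hand": -1, "dx": 0, "dy": 0.002, "dz": 0, "spin": 0}
    - {"hand": -1, "dx": 0, "dy": 0.002, "dz": 0, "spin": 0}
    - {"hand": -1, "dx": 0, "dy": 0.002, "dz": 0, "spin": 0}
    - {"hand": -1, "dx": 0, "dy": 0.002, "dz": 0, "spin": 0}
    - {"hand": -1, "dx": 0, "dy": 0.002, "dz": 0, "spin": 0}
    - {"hand": -1, "dx": 0, "dy": 0.002, "dz": 0, "spin": 0}
    - {"hand": -1, "dx": 0, "dy": 0.001, "dz": 0, "spin": 0}
    - {"hand": -1, "dx": 0, "dy": 0, "dz": 0, "spin": 0}

```text
t: 23.35
position: [0.5278, 0.1354, 0.0515]
eef_rot: [1.011, 1.57, -0.812]
force: [-2.4, -2.7, 7.5]
gripper_width: -0.005
```

Emit:
drive_tool:
  motion:
    - {"hand": -1, "dx": -0.008, "dy": 0, "dz": 0, "spin": 0}
    - {"hand": -1, "dx": 0, "dy": -0.011, "dz": 0, "spin": 0}
    - {"hand": -1, "dx": 0, "dy": -0.01, "dz": 0, "spin": 0}
    - {"hand": -1, "dx": 0.0045, "dy": 0, "dz": 0, "spin": 0}
    - {"hand": -1, "dx": 0.0015, "dy": 0, "dz": 0, "spin": 0}
    - {"hand": -1, "dx": 0.0015, "dy": 0, "dz": 0, "spin": 0}
    - {"hand": -1, "dx": 0, "dy": 0, "dz": 0, "spin": 0}

```text
t: 24.22
position: [0.5071, 0.1411, 0.0516]
eef_rot: [-1.742, 1.57, 2.718]
force: [-3.4, 0.6, 6.0]
gripper_width: -0.001
```

Emit:
drive_tool:
  motion:
    - {"hand": -1, "dx": 0, "dy": 0.002, "dz": 0, "spin": 0}
    - {"hand": -1, "dx": 0, "dy": 0.002, "dz": 0, "spin": 0}
    - {"hand": -1, "dx": 0, "dy": 0.002, "dz": 0, "spin": 0}
    - {"hand": -1, "dx": 0, "dy": 0.002, "dz": 0, "spin": 0}
    - {"hand": -1, "dx": 0, "dy": 0.002, "dz": 0, "spin": 0}
    - {"hand": -1, "dx": 0, "dy": 0.002, "dz": 0, "spin": 0}
    - {"hand": -1, "dx": 0, "dy": 0.002, "dz": 0, "spin": 0}
    - {"hand": -1, "dx": 0, "dy": 0.002, "dz": 0, "spin": 0}
    - {"hand": -1, "dx": 0, "dy": 0.002, "dz": 0, "spin": 0}
    - {"hand": -1, "dx": 0, "dy": 0.002, "dz": 0, "spin": 0}
    - {"hand": -1, "dx": 0, "dy": 0, "dz": 0, "spin": 0}

```text
t: 25.6
position: [0.5275, 0.1357, 0.0521]
eef_rot: [1.618, 1.569, -0.205]
force: [-1.8, -0.6, 6.3]
gripper_width: 0.003
```

Emit:
drive_tool:
  motion:
    - {"hand": -1, "dx": -0.01, "dy": 0, "dz": 0, "spin": 0}
    - {"hand": -1, "dx": -0.03, "dy": -0.02, "dz": 0.024, "spin": 0}
    - {"hand": -1, "dx": -0.03, "dy": -0.02, "dz": 0.024, "spin": 0}
    - {"hand": -1, "dx": 0, "dy": -0.02, "dz": 0, "spin": 0}
    - {"hand": -1, "dx": 0, "dy": 0, "dz": 0, "spin": 0}
    - {"hand": -1, "dx": 0, "dy": 0, "dz": 0, "spin": 0}

```text
t: 26.35
position: [0.4567, 0.1044, 0.1212]
eef_rot: [1.416, 1.571, -0.406]
force: [-0.3, 0.3, 0.0]
gripper_width: 0.002
```

Run:
```python
from h import *
w=wrist();print(ctrl.get_state()["position"])
# tops: b .0484,c .0493,a .054 TCP contact; offset such that mean ~.073 -> tip offset ~.0225..; relative heights used
S=cv2.resize(strips(w,(.003,-.0026,-.0017)),None,fx=1.3,fy=1.5)
c=cv2.resize(w["image"][90:170,236:396,::-1],(400,S.shape[0]),interpolation=cv2.INTER_CUBIC)
cv2.imwrite("pics/w7.png",np.hstack([S,c]))
```

```text
[0.45675387 0.10442052 0.12103712]
```

View pics/w7.png

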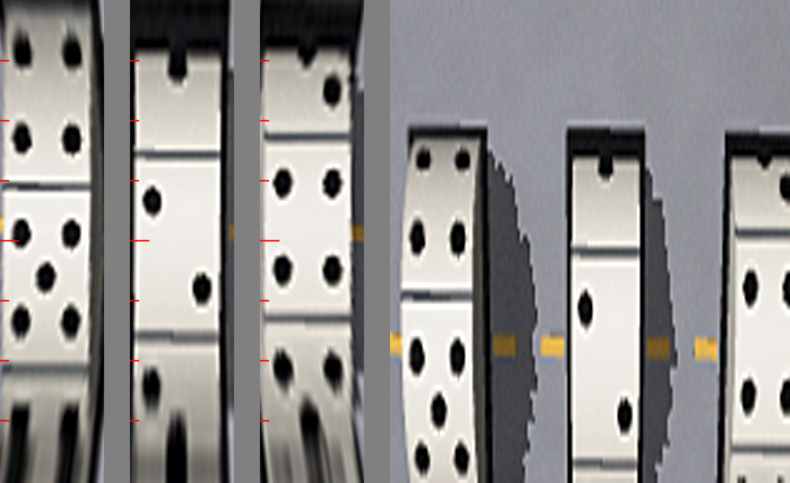

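Strips now: wheel b shows 2 at ≈−1.5°, wheel c shows 4 at ≈+4.5°, wheel a shows 5 at (278→) ≈−12.5°. I check the zero by locating the brass marks.

Run:
```python
from h import *
for nm in ("wrist","top"):
    w=wrist() if nm=="wrist" else ctrl.capture("top")
    im=w["image"].astype(int)
    m=((im[...,0]-im[...,2])>70)&((im[...,0]>140))&((im[...,1]-im[...,2])>35)
    n,l,st,c=cv2.connectedComponentsWithStats(m.astype(np.uint8))
    for k in range(1,n):
        if 6<st[k,4]<250:
            X=onz(w,c[k],.055)-cen;print(nm,c[k].round(0),st[k,4],"tx %.4f ty %.4f"%(X@tx,X@ty))
```

```text
wrist [575. 147.] 141 tx 0.0007 ty -0.1801
wrist [238. 146.] 24 tx -0.0002 ty 0.0893
wrist [300. 147.] 29 tx -0.0006 ty 0.0399
wrist [362. 147.] 35 tx -0.0009 ty -0.0087
top [ 15. 285.] 176 tx -0.2288 ty 0.6495
```

Zero offset is −0.6 mm (≈−1.3°), so wheel a needs ≈+12° (5.4 mm), b is centred, and c is ≈+6° high (a −2.5 mm nudge is worthwhile).

Emit:
drive_tool:
  motion:
    - {"hand": -1, "dx": 0, "dy": 0.022, "dz": -0.024, "spin": 0}
    - {"hand": -1, "dx": 0.03, "dy": 0.022, "dz": -0.024, "spin": 0}
    - {"hand": -1, "dx": 0.03, "dy": 0, "dz": 0, "spin": 0}
    - {"hand": -1, "dx": 0, "dy": 0, "dz": 0, "spin": 0}
    - {"hand": -1, "dx": 0.005, "dy": 0, "dz": 0, "spin": 0}
    - {"hand": -1, "dx": 0.0025, "dy": 0, "dz": 0, "spin": 0}
    - {"hand": -1, "dx": 0.0015, "dy": 0, "dz": 0, "spin": 0}
    - {"hand": -1, "dx": 0, "dy": 0, "dz": 0, "spin": 0}

```text
t: 27.5
position: [0.5115, 0.1399, 0.0532]
eef_rot: [1.807, 1.569, -0.016]
force: [-0.0, -0.3, 2.6]
gripper_width: 0.003
```

Emit:
drive_tool:
  motion:
    - {"hand": -1, "dx": 0.001, "dy": 0, "dz": 0, "spin": 0}
    - {"hand": -1, "dx": 0.0006, "dy": 0, "dz": 0, "spin": 0}
    - {"hand": -1, "dx": 0, "dy": 0, "dz": 0, "spin": 0}

```text
t: 27.88
position: [0.5116, 0.1399, 0.0516]
eef_rot: [1.733, 1.569, -0.09]
force: [-0.9, -0.3, 7.4]
gripper_width: 0.003
```

Emit:
drive_tool:
  motion:
    - {"hand": -1, "dx": 0, "dy": 0.002, "dz": 0, "spin": 0}
    - {"hand": -1, "dx": 0, "dy": 0.002, "dz": 0, "spin": 0}
    - {"hand": -1, "dx": 0, "dy": 0.0015, "dz": 0, "spin": 0}
    - {"hand": -1, "dx": 0, "dy": 0, "dz": 0, "spin": 0}

```text
t: 28.38
position: [0.5167, 0.1386, 0.0515]
eef_rot: [1.707, 1.57, -0.116]
force: [-2.7, -0.2, 7.1]
gripper_width: 0.001
```

Emit:
drive_tool:
  motion:
    - {"hand": -1, "dx": -0.008, "dy": 0, "dz": 0, "spin": 0}
    - {"hand": -1, "dx": 0, "dy": 0.001, "dz": 0.032, "spin": 0}
    - {"hand": -1, "dx": 0, "dy": 0, "dz": 0.032, "spin": 0}
    - {"hand": -1, "dx": 0, "dy": 0, "dz": 0.032, "spin": 0}
    - {"hand": -1, "dx": 0, "dy": 0, "dz": 0, "spin": 0}
    - {"hand": -1, "dx": 0.008, "dy": 0, "dz": 0, "spin": 0}
    - {"hand": -1, "dx": 0.0025, "dy": 0, "dz": 0, "spin": 0}
    - {"hand": -1, "dx": 0, "dy": 0, "dz": 0, "spin": 0}

```text
t: 29.38
position: [0.4931, 0.046, 0.0481]
eef_rot: [-1.425, 1.57, 3.037]
force: [-1.9, -0.2, 4.2]
gripper_width: -0.003
```

Emit:
drive_tool:
  motion:
    - {"hand": -1, "dx": 0.0008, "dy": 0, "dz": 0, "spin": 0}
    - {"hand": -1, "dx": 0, "dy": -0.0015, "dz": 0, "spin": 0}
    - {"hand": -1, "dx": 0, "dy": -0.0015, "dz": 0, "spin": 0}
    - {"hand": -1, "dx": 0, "dy": 0, "dz": 0, "spin": 0}

```text
t: 29.88
position: [0.4911, 0.0463, 0.0479]
eef_rot: [1.92, 1.568, 0.097]
force: [3.3, 1.4, 3.7]
gripper_width: -0.0
```

Emit:
drive_tool:
  motion:
    - {"hand": -1, "dx": -0.01, "dy": 0, "dz": 0, "spin": 0}
    - {"hand": -1, "dx": -0.03, "dy": -0.016, "dz": -0.024, "spin": 0}
    - {"hand": -1, "dx": -0.034, "dy": -0.016, "dz": -0.024, "spin": 0}
    - {"hand": -1, "dx": 0, "dy": -0.016, "dz": 0, "spin": 0}
    - {"hand": -1, "dx": 0, "dy": 0, "dz": 0, "spin": 0}
    - {"hand": -1, "dx": 0, "dy": 0, "dz": 0, "spin": 0}

```text
t: 30.62
position: [0.4548, 0.104, 0.12]
eef_rot: [-1.232, 1.568, -3.056]
force: [0.3, -0.4, -0.8]
gripper_width: -0.002
```

Run:
```python
from h import *
w=wrist();print(ctrl.get_state()["position"])
S=cv2.resize(strips(w,(.003,-.0026,-.0017),cen-.0007*tx),None,fx=1.3,fy=1.5)
c=cv2.resize(w["image"][90:170,236:396,::-1],(400,S.shape[0]),interpolation=cv2.INTER_CUBIC)
cv2.imwrite("pics/w8.png",np.hstack([S,c]))
for r in ctrl.spot_point(w,"plunger_top")[:2]:
    X=onz(w,r["at"],.074);print(r["score"],X,(X-cen)@tx,(X-cen)@ty)
```

```text
[0.45511509 0.10401072 0.12013853]
0.94 [ 0.478444   -0.01118935  0.074     ] -0.0006487651884570369 -0.08424445671137895
0.2 [0.50673248 0.07394502 0.074     ] 0.005384478891616469 0.00526363284303122
```

View pics/w8.png

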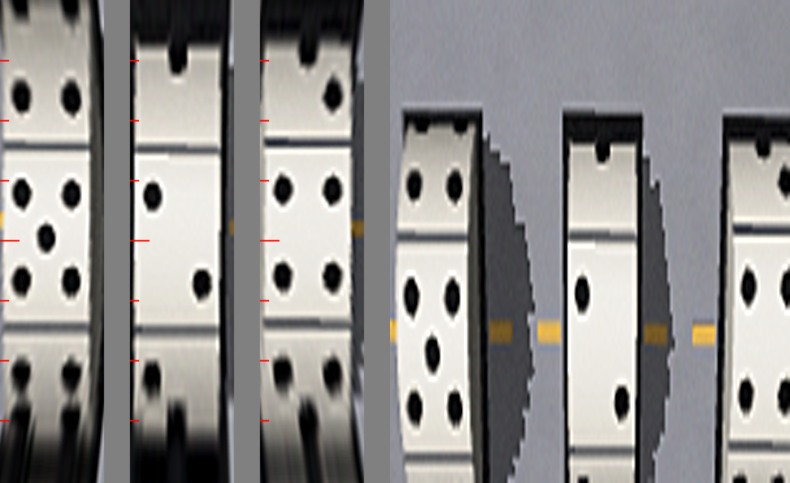

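All three are centred: 5 at +0.7°, 2 at 0°, 4 at +2.5°. Now to the plunger at (0.4785, −0.011).

Emit:
drive_tool:
  motion:
    - {"hand": -1, "dx": 0, "dy": 0.017, "dz": 0.0355, "spin": 0}
    - {"hand": -1, "dx": 0, "dy": 0.017, "dz": 0.035, "spin": 0}
    - {"hand": -1, "dx": 0, "dy": 0.017, "dz": 0.035, "spin": 0}
    - {"hand": -1, "dx": 0.03, "dy": 0, "dz": 0, "spin": 0}
    - {"hand": -1, "dx": 0.028, "dy": 0, "dz": 0, "spin": 0}
    - {"hand": -1, "dx": 0.004, "dy": 0, "dz": 0, "spin": 0}
    - {"hand": -1, "dx": 0, "dy": 0, "dz": 0, "spin": 0}
    - {"hand": -1, "dx": 0, "dy": 0, "dz": 0, "spin": 0}

```text
t: 31.72
position: [0.4798, -0.0105, 0.0605]
eef_rot: [1.55, 1.569, -0.273]
force: [0.2, 0.4, 0.0]
gripper_width: 0.003
```

Emit:
drive_tool:
  motion:
    - {"hand": -1, "dx": 0.002, "dy": 0, "dz": 0, "spin": 0}
    - {"hand": -1, "dx": 0.002, "dy": 0, "dz": 0, "spin": 0}
    - {"hand": -1, "dx": 0, "dy": 0, "dz": 0, "spin": 0}

```text
t: 32.1
position: [0.4787, -0.0102, 0.0552]
eef_rot: [-1.565, 1.571, 2.895]
force: [-0.6, 0.3, 0.2]
gripper_width: -0.001
```

Emit:
drive_tool:
  motion:
    - {"hand": -1, "dx": 0.002, "dy": 0, "dz": 0, "spin": 0}
    - {"hand": -1, "dx": 0.002, "dy": 0, "dz": 0, "spin": 0}
    - {"hand": -1, "dx": 0, "dy": 0, "dz": 0, "spin": 0}

```text
t: 32.48
position: [0.4787, -0.0103, 0.0511]
eef_rot: [-1.604, 1.57, 2.856]
force: [-0.6, 0.2, 0.2]
gripper_width: -0.002
```

Emit:
drive_tool:
  motion:
    - {"hand": -1, "dx": 0.0015, "dy": 0, "dz": 0, "spin": 0}
    - {"hand": -1, "dx": 0.0015, "dy": 0, "dz": 0, "spin": 0}
    - {"hand": -1, "dx": 0, "dy": 0, "dz": 0, "spin": 0}

```text
t: 32.85
position: [0.4789, -0.0103, 0.0484]
eef_rot: [2.596, 1.571, 0.773]
force: [-0.4, 0.5, 0.8]
gripper_width: -0.002
```

Emit:
drive_tool:
  motion:
    - {"hand": -1, "dx": 0.0015, "dy": 0, "dz": 0, "spin": 0}
    - {"hand": -1, "dx": 0.0015, "dy": 0, "dz": 0, "spin": 0}
    - {"hand": -1, "dx": 0, "dy": 0, "dz": 0, "spin": 0}

```text
t: 33.22
position: [0.4789, -0.0103, 0.0454]
eef_rot: [1.962, 1.571, 0.139]
force: [-1.8, -0.2, 3.0]
gripper_width: -0.004
```

Emit:
drive_tool:
  motion:
    - {"hand": -1, "dx": 0.0015, "dy": 0, "dz": 0, "spin": 0}
    - {"hand": -1, "dx": 0.0015, "dy": 0, "dz": 0, "spin": 0}
    - {"hand": -1, "dx": 0, "dy": 0, "dz": 0, "spin": 0}

```text
t: 33.6
position: [0.4789, -0.0103, 0.0424]
eef_rot: [1.762, 1.571, -0.061]
force: [-2.2, 0.5, 5.9]
gripper_width: -0.0
```

Emit:
drive_tool:
  motion:
    - {"hand": -1, "dx": 0.0015, "dy": 0, "dz": 0, "spin": 0}
    - {"hand": -1, "dx": 0, "dy": 0, "dz": 0, "spin": 0}
    - {"hand": -1, "dx": 0, "dy": 0, "dz": 0, "spin": 0}

```text
t: 33.98
position: [0.479, -0.0103, 0.0411]
eef_rot: [1.57, 1.571, -0.253]
force: [-1.8, 0.4, 7.0]
gripper_width: -0.002
```

Emit:
drive_tool:
  motion:
    - {"hand": -1, "dx": 0, "dy": 0, "dz": 0, "spin": 0}
    - {"hand": -1, "dx": -0.006, "dy": 0, "dz": 0, "spin": 0}
    - {"hand": -1, "dx": -0.01, "dy": 0, "dz": 0, "spin": 0}
    - {"hand": -1, "dx": -0.03, "dy": 0, "dz": 0, "spin": 0}
    - {"hand": -1, "dx": -0.034, "dy": -0.017, "dz": -0.035, "spin": 0}
    - {"hand": -1, "dx": 0, "dy": -0.017, "dz": -0.035, "spin": 0}
    - {"hand": -1, "dx": 0, "dy": -0.017, "dz": -0.035, "spin": 0}
    - {"hand": -1, "dx": 0, "dy": 0, "dz": 0, "spin": 0}
    - {"hand": -1, "dx": 0, "dy": 0, "dz": 0, "spin": 0}

```text
t: 35.1
position: [0.4555, 0.1039, 0.1208]
eef_rot: [-0.037, 1.571, -1.86]
force: [-0.6, 0.7, 0.4]
gripper_width: 0.001
```

Run:
```python
from h import *
w=wrist();print(ctrl.get_state()["position"],ctrl.get_state()["t"])
S=cv2.resize(strips(w,(.003,-.0026,-.0017),cen-.0007*tx),None,fx=1.3,fy=1.5)
c=cv2.resize(w["image"][70:190,220:480,::-1],(420,S.shape[0]),interpolation=cv2.INTER_CUBIC)
cv2.imwrite("pics/w9.png",np.hstack([S,c]))
a=ctrl.capture("side")
for n in ["tube_mid","lens_mid","viewer_mid","clip_mid"]:
    print(n,[np.round(r["at"]) for r in ctrl.spot_point(a,n)[:1]])
```

```text
[0.4556963  0.10357879 0.12079496] 35.15
tube_mid [array([339., 195.])]
lens_mid [array([310., 224.])]
viewer_mid [array([289., 324.])]
clip_mid [array([423., 194.])]
```

View pics/w9.png

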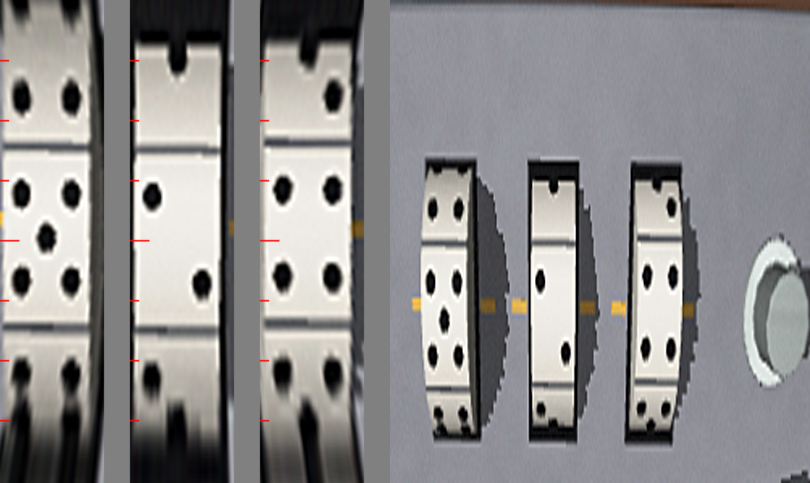

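The wheels show 5, 2, 4 unchanged, the plunger is up, and the robot is clear of everything.

```bash
python3 -c "
from station import ctrl
print(ctrl.finish_job())"
```

```text
the job is handed in; nothing more can be done
None
```

I set the timer to 5, 2, 4, pushed the plunger down and let it come back up, then handed the job in at about 35 s. The hand-in gives no verdict.

- **Wheels:** the last wrist picture shows 5 at about +0.7°, 2 at 0° and 4 at +2.5° from centre. The limit is about 11.5° (0.2 rad), and I estimate my reading is good to about 3°. They had not moved after the plunger push.
- **Plunger:** the tool moved about 8.6 mm down from first contact, against the 6 mm needed. The 7.0 N reading would mean more like 11 mm, so the two measures disagree, but both are past 6 mm and short of the 13 mm stop. It is back up in the last picture.
- **Force:** the highest vertical reading on the timer was 8.0 N, or about 9 N in all with the sideways drag. These are readings at the end of each move, with about 1 N of noise.
- **Other goods:** their side-view positions stayed within 3 pixels of the start. That is about the network's own scatter; they were never touched on purpose.
- **Disagreement:** the shut fingertips ended roughly 22–28 mm short of the stated tool point, so contact came much lower than the stated heights imply. I went by force from there. This cost time but left no known harm.

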